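# Put the small chopping board away in the sink-corner drawer

### The job

The small chopping board in the drying rack is dry: put it away in the oak cabinet's drawer. First stand whatever blocks the front of the drawer out of its way, upright on the counter to the side of the drawer, then pull the drawer open by its handle, slide the board down on its long edge into the narrow slot between the two partitions, and push the drawer fully shut. Leave everything else where it stands, and knock nothing over.

Things in the scene. Friction and masses are not known exactly. Their poses are not given: they have to be found in the camera images.
- cabinet: Low oak cabinet fixed on the counter, 260 deep (x) x 440 wide (y) x 145 mm high, turned a little. Origin: on the counter under the middle of its front (the face frame); x points to its back, y to the left seen from the robot. Left bay (centre y = +95 mm): the one drawer; right bay: an open cubby. A mug and a box stand on its top, from 10 mm behind its front edge.
- drawer (a joint): Opening of the drawer in m: 0 shut, grows as it slides out towards the robot along the cabinet's -x, stop at 0.19. About 1.5 N of friction, stays where it is left. May start up to 15 mm ajar. From 0.12 on the slot is well clear of the cabinet.
- drawer_handle (a point): Middle of the handle's bar (axes as the cabinet's): dark steel wire pull, a level round bar 8 mm thick, 128 mm long along y, its ends bent back to the drawer front. The bar's axis is 105 mm above the counter, 40 mm below the cabinet's top and 38 mm before the drawer front's outer face (34 mm free behind the bar).
- drawer_front (a point): Middle of the top edge of the drawer front's outer face, 123 mm above the counter (moves with the drawer; axes as the cabinet's). The front is an oak panel 220 wide (y) x 110 high x 18 mm thick; shut, its outer face is 18 mm before the face frame.
- drawer_slot (a point): Middle of the slot's bottom, in the drawer, 22 mm above the counter, 106 mm behind the handle bar. Axes as the cabinet's. Slot along y: 176 long, 16 mm wide, between two 5 mm plywood partitions 55 mm high, flared over the top 10 mm to 25 mm. 33 mm free before the partitions (a brush 34 mm high lies there); behind them sponges, tin, box, lower than they. Drawer sides 72 mm high.
- board: The small chopping board, plain light wood: 160 long (its x) x 10 thick (its y) x 90 mm high (its z), 0.08 to 0.15 kg. It stands on a long edge in one of the rack's two places. Origin: middle of its lower long edge, 12 mm above the counter at the start.
- board_mid (a point): Centre of the small board, 45 mm above its origin. Axes as the board's.
- big_board: The big chopping board, same wood, 190 long (x) x 10 thick (y) x 125 mm high (z): stands in the rack's other place, stays there. Origin: middle of its lower edge.
- rack: Small drying rack fixed on the counter, grey tray 200 (x) x 160 mm (y), turned. Origin: centre of its underside. Two places for a board along x, at y = +35 and -35 mm, each between steel wire hoops 52 mm high that leave 13.6 mm for the board; wire rails 30 mm high at y = +72 and -72 mm.
- spray_can: Aerosol can, 52 mm diameter, 192 mm tall, white cap 45 mm in diameter from 148 to 185 mm; about 0.3 kg. Origin: centre of its underside, z up. One of the can, bottle and jar stands in front of the drawer, in the way of its handle; the other two stand clear of the drawer.
- soap_bottle: Washing-up liquid bottle, 60 mm diameter, 182 mm tall, blue cap 32 mm in diameter from 140 to 178 mm; about 0.35 kg. Origin: centre of its underside, z up.
- paste_jar: Jar of scouring paste, 65 mm diameter, 100 mm tall, straight sides; about 0.3 kg. Origin: centre of its underside, z up.
- jug: Heavy plastic jug, 120 mm diameter with a loop handle out to 72 mm on its own -x side, 222 mm tall, on the right of the counter. Origin: centre of its underside. Stays where it is.
- mug: White mug, 76 mm diameter with a handle on its own +y side, 85 mm high, on the cabinet's top. Origin: centre of its underside. Stays where it is.
- pad_box: Cardboard box 60 x 120 x 40 mm high on the cabinet's top. Origin: centre of its underside. Stays where it is.

How it is judged:
By the outcome, as a careful person would: the job done as asked, in the order asked, and still so for the second after the job is handed in, with the robot touching nothing.
It also fails if it takes over 72 s, if anything falls off the work surface, if the arm or the gripper's body presses on something with over 40 N, if the wrist force passes 120 N, or if a joint passes its speed limit or range.

### The arm

A 6-joint arm with a two-finger parallel gripper is mounted at the origin on the work surface. World frame = base frame: x ahead of the robot, y to its left, z up, the work surface at z = 0. Lengths are in mm, angles in rad, forces in N, time in s.
With the tool pointing down it reaches from about 300 to 775 mm from the base axis. Payload 14.6 kg.
Tool frame: the origin (TCP) lies at the very end of the fingers, on their centre line; the grasp point (between the pads) lies 19 mm behind it; z points along the fingers, y is the line along which they close (so a half turn about z gives the same grasp; the last joint's range is limited). The gripper opens to 94 mm and grips with 3 to 60 N. Pads are 16 mm wide; open, the fingers measure 119 mm over their backs; the gripper's body (75 mm by 177 mm) begins 78 mm behind the grasp point.
Start: joints at [-1.37, 0.3, 1.521, -0, 1.321, -0.067], TCP at [145.529, -530.387, 205.446] pointing down, gripper open.
Joint ranges: [-3.03, 3.03], [-0.79, 2.21], [0.23, 2.52], [-1.04, 4.18], [0, 3.07], [-2.55, 2.55]. Speed limits (rad/s): [2.22, 2.22, 2.57, 3.14, 3.14, 3.14].

### API

Orientations are given as [roll, pitch, yaw] about the fixed x, y, z axes, in that order (R = Rz(yaw) Ry(pitch) Rx(roll)).
In Python, from cell import manip gives the robot as it stands.
- The arm moves only by the tool servo_tool, never from a script. Its argument "rows" is a list of rows, each a list of 7 numbers: the turn, a rotation vector about the world's x, y, z in degrees, then the shift along the world's x, y, z in mm, then the closure, from 0 (fully open) to 1 (shut). In form: [[rx, ry, rz, dx, dy, dz, fingers], ...]. A call has 1 to 20 rows; each row shifts and turns the commanded pose from where the row before left it; what a row does not reach is not made up. A row lasts 1/8 s, in which the tool goes at most 62.5 mm and 10.7 degrees, less where a joint would pass 70% of its speed; a pose out of reach is approached as far as the arm can. A call with a gripper value outside its range is refused whole. The fingers move at their own pace and stop on an object; "grip_force" is the grip in N (left out, the last holds). Time passes only in rows, so rows that do not move let the fingers close. It gives the time, the measured TCP pose, the force, the opening and the grip force at its end, in the units of the state.
- manip.read_state(): the state, without advancing time (a new reading comes with each control period).
- manip.camera(name): name is "scene" or "top" or "wrist"; returns the picture (480x640x3 uint8, red, green, blue); there is no depth.
- manip.camera_info(name): a dict with "fx", "fy", "cx", "cy" (pixels), "position" and "rotation" of the camera in the world; the wrist camera has in their place "T_tool_cam" (4x4, takes a point from camera to tool coordinates, whose origin is the TCP and whose axes are the flange's). Camera axes: x right, y down, z forward; pixel columns grow to the right and rows downward; lengths in mm; the calibration is good to about 2 mm. A picture is of the moment at which its call begins: read the wrist's pose just before it. camera_info takes no time and is no camera call.
- manip.sign_off(): hands the job in; it is judged then, once.
The state is a dict: "clock": time; "joints": joint angles; "qd": joint speeds; "effort": joint torques, N m; "eef_pos": TCP position; "eef_rot": TCP orientation; "wrist_force": force on the tool from outside, world axes, zero at the start; "moment": the same for the moment, N m; "finger_gap": finger opening in mm; "finger_force": force on a finger pad.
Only numpy, scipy, OpenCV 4.12 (cv2) and the standard library are available. Lean on these libraries where they do the work, as an engineer would, in place of code of your own. Each camera call takes 0.05 s, during which the arm holds its last target. There are 200 camera calls.

## Working session

There is one attempt and no reset: what is moved stays moved. The work goes in short steps, Python scripts to look and compute and a tool call to move; the robot and the scene stay as the last step left them, time stands still between calls to the robot, and variables do not carry over. Pictures are saved under pics/ and viewed, at most 13 in all, crops included, and the job is handed in when it is done.

Besides the shell and the picture viewer there is one more tool, called after "Request:" as name([rows], argument=value, ...), one row to a line, values as JSON. servo_tool: Moves the arm, as the interface text tells. Its arguments: {"type":"object","properties":{"rows":{"type":"array","items":{"type":"array","items":{"type":"number"}}},"grip_force":{"type":"number"}},"required":["rows"]}

```bash
mkdir -p pics
python3 - <<'E'
from cell import manip
import cv2
for n in("scene","top"):
    im=manip.camera(n); cv2.imwrite(f"pics/{n}0.png",im[:,:,::-1])
    print(n,manip.camera_info(n))
print(manip.camera_info("wrist"))
s=manip.read_state();print(s)
E
```

```text
scene {'fx': 623.2419559931142, 'fy': 623.2419559931142, 'cx': 307.2016649515364, 'cy': 250.01735023765525, 'position': array([ 324.10902968,  793.48034149, 1349.14962322]), 'rotation': array([-2.51986890e+00,  7.71392074e-04, -2.80128472e+00])}
top {'fx': 448.39309335534654, 'fy': 448.39309335534654, 'cx': 326.92362428692763, 'cy': 239.15515848229717, 'position': array([ 415.09060079,  -65.52266632, 1230.38404434]), 'rotation': array([-2.97384053, -0.0090477 , -1.54047032])}
{'fx': 356.90178879098806, 'fy': 356.90178879098806, 'cx': 321.3509245989166, 'cy': 242.6268211945998, 'T_tool_cam': array([[ 1.37851338e-04, -9.66095970e-01, -2.58183185e-01,
         7.49265858e+01],
       [ 9.99999957e-01,  1.99609822e-04, -2.12991843e-04,
         9.01466778e-01],
       [ 2.57306460e-04, -2.58183145e-01,  9.66095957e-01,
        -1.79908486e+02],
       [ 0.00000000e+00,  0.00000000e+00,  0.00000000e+00,
         1.00000000e+00]])}
{'clock': 0.1, 'joints': array([-1.36958508e+00,  3.00402793e-01,  1.52148321e+00,  1.69359799e-05,
        1.32070077e+00, -6.65954334e-02]), 'qd': array([ 1.84198495e-03, -8.03651872e-04, -5.15906166e-04, -7.49833918e-04,
       -2.57987775e-03,  5.01318827e-05]), 'effort': array([-3.99223090e-04, -5.32644761e+01, -3.53284800e+01,  7.09098321e-02,
        2.34447228e-02, -6.20206674e-05]), 'eef_pos': array([ 145.49897063, -530.17657361,  204.96519933]), 'eef_rot': array([-3.14060183e+00, -8.25233944e-05,  2.67802437e-01]), 'wrist_force': array([-0.17793517, -0.18285022,  0.42286175]), 'moment': array([ 0.03450128,  0.00662709, -0.02048233]), 'finger_force': 0.0, 'finger_gap': 94.08646280623061}
```

View pics/scene0.png

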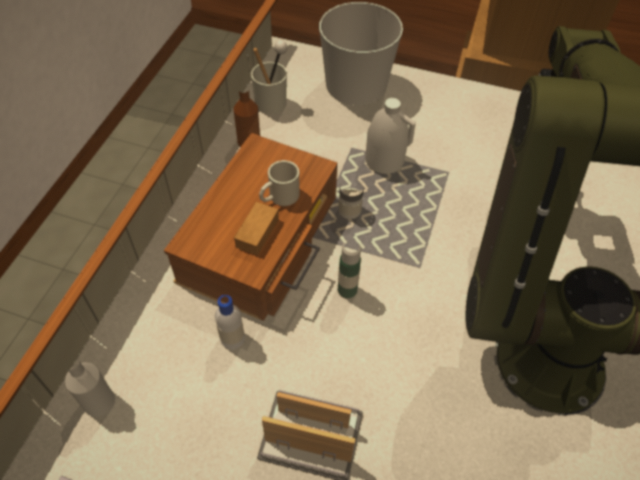

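View pics/top0.png

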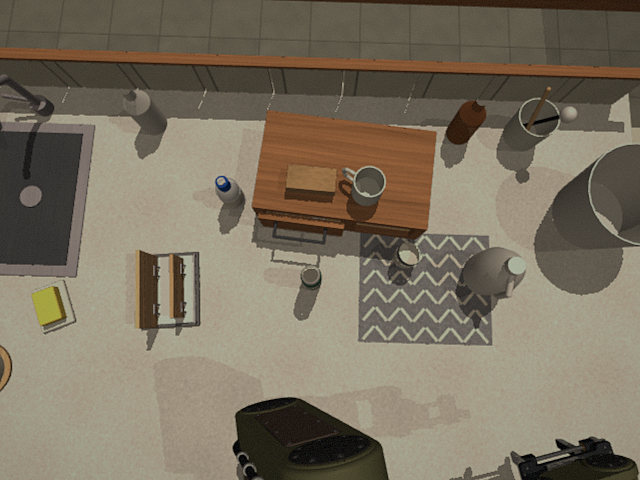

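Top view: cabinet around (254–437, 113–235). The can stands before the handle at (311,277), the jar is at (407,255) before the cubby, and the bottle is at (229,190) left of the cabinet. In the rack the small board is near column 177 and the big one near 145.

```bash
cat > h.py <<'E'
from cell import manip
import numpy as np, cv2
from scipy.spatial.transform import Rotation as Ro
def pose(n,st=None):
    i=manip.camera_info(n)
    if n=="wrist":
        st=st or manip.read_state(); T=np.eye(4); T[:3,:3]=Ro.from_euler('xyz',st['eef_rot']).as_matrix(); T[:3,3]=st['eef_pos']; T=T@i['T_tool_cam']
        return i,T[:3,:3],T[:3,3]
    return i,Ro.from_euler('xyz',i['rotation']).as_matrix(),i['position']
def cast(n,uv,z,st=None):
    i,R,p=pose(n,st); uv=np.atleast_2d(uv).astype(float)
    d=np.c_[(uv[:,0]-i['cx'])/i['fx'],(uv[:,1]-i['cy'])/i['fy'],np.ones(len(uv))]@R.T
    return p+d*((z-p[2])/d[:,2])[:,None]
def proj(n,P,st=None):
    i,R,p=pose(n,st); c=(np.atleast_2d(P)-p)@R
    return np.c_[c[:,0]/c[:,2]*i['fx']+i['cx'],c[:,1]/c[:,2]*i['fy']+i['cy']]
E
python3 - <<'E'
from h import *
a=cast("top",[(266,113),(437,130),(429,234),(254,210)],145);print(a.round(0)); 
print("side lengths",[np.linalg.norm(a[i]-a[i-1]).round(0) for i in range(4)])
print("scene chk",proj("scene",a).round(0))
im=cv2.imread("pics/top0.png")
c=cv2.resize(im[130:340,120:400],None,fx=2.85,fy=2.85,interpolation=cv2.INTER_CUBIC);cv2.imwrite("pics/c1.png",c)
im=cv2.imread("pics/scene0.png")
c=cv2.resize(im[230:480,200:400],None,fx=2.4,fy=2.4,interpolation=cv2.INTER_CUBIC);cv2.imwrite("pics/c2.png",c)
E
```

```text
[[ 923.   97.  145.]
 [ 892. -344.  145.]
 [ 620. -321.  145.]
 [ 667.  113.  145.]]
side lengths [np.float64(257.0), np.float64(442.0), np.float64(273.0), np.float64(437.0)]
scene chk [[167. 252.]
 [251. 132.]
 [343. 162.]
 [266. 288.]]
```

View pics/c1.png

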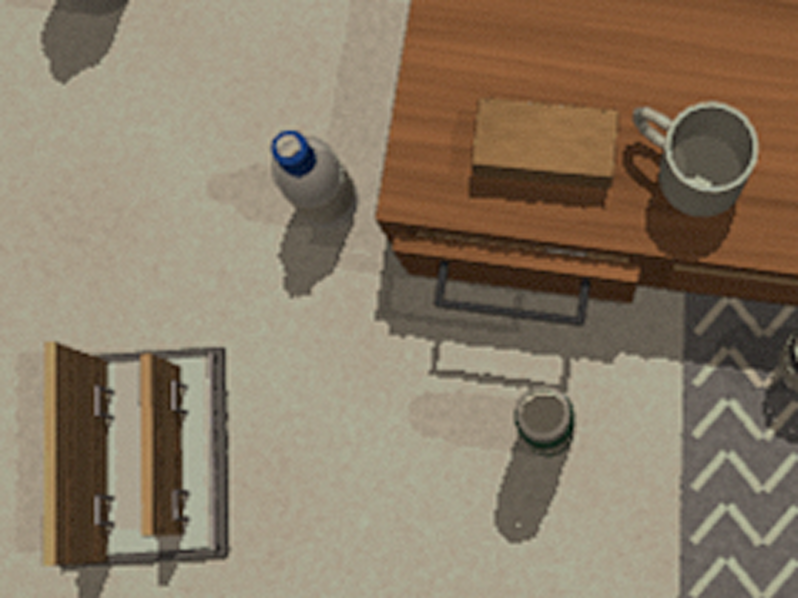

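View pics/c2.png

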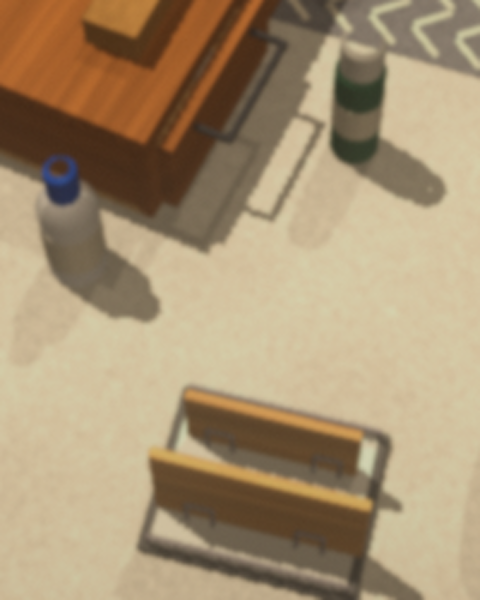

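The crops show the can at c1 (545,418), the handle bar from (440,300) to (583,319), the small board's top edge at column 148 (rows 354–534), and the big one at column 51. The drawer looks slightly ajar.

Run:
```python
from h import *
f=lambda *p:np.array(p)/2.85+[120,130]-[.3,.3]
def line(n,a,b,z):
    P=cast("top",f(a,b),z);d=P[1]-P[0];print(n,P.mean(0).round(1),"len",np.linalg.norm(d).round(1),"ang",np.degrees(np.arctan2(d[1],d[0])).round(2))
    return P
line("small",(148,354),(148,534),102)
line("big",(51,343),(51,564),137)
line("handle",(440,300),(583,319),105)
line("cabfront",(380,220),(798,277),145)
line("drawertop",(395,246),(638,279),123)
line("can",(517,418),(573,418),180)
line("bottle",(272,146),(311,146),178)
print("jar",cast("top",[(407,257)],100).round(0), "jug", cast("top",[(490,270)],150).round(0))
# scene check
g=lambda *p:np.array(p)/2.4+[200,230]-[.3,.3]
def sl(n,a,b,z):
    P=cast("scene",g(a,b),z);d=P[1]-P[0];print("S",n,P.mean(0).round(1),"len",np.linalg.norm(d).round(1),"ang",np.degrees(np.arctan2(d[1],d[0])).round(2))
sl("small",(187,397),(361,437),102)
sl("big",(153,456),(370,506),137)
sl("handle",(286,45),(227,138),105)
sl("can",(343,50),(383,60),182)
sl("bottle",(44,166),(76,166),178)
```

```text
small [477.5 314.8 102. ] len 157.7 ang -174.96
big [465.4 384.3 137. ] len 187.2 ang -174.24
handle [605.9   0.8 105. ] len 128.9 ang -95.85
cabfront [655.  -66.3 145. ] len 366.6 ang -96.09
drawertop [645.1  -2.9 123. ] len 217.1 ang -96.04
can [503.6 -34.9 180. ] len 46.0 ang -88.22
bottle [728.8 189.5 178. ] len 33.2 ang -88.1
jar [[ 567. -275.  100.]] jug [[ 535. -467.  150.]]
S small [478.9 319.2 102. ] len 155.8 ang -174.06
S big [466.5 388.2 137. ] len 184.1 ang -173.74
S handle [606.2   2.3 105. ] len 127.0 ang 81.76
S can [506.9 -21.1 182. ] len 39.6 ang -177.78
S bottle [731.4 187.  178. ] len 29.2 ang -160.53
```

Request:
servo_tool([
  [0, 0, -1.78, 29.9, 41.4, 12, 0.2],
  [0, 0, -1.78, 29.9, 41.4, 12, 0.2],
  [0, 0, -1.78, 29.9, 41.4, 12, 0.2],
  [0, 0, -1.78, 29.9, 41.4, 12, 0.2],
  [0, 0, -1.78, 29.9, 41.4, 12, 0.2],
  [0, 0, -1.78, 29.9, 41.4, 0, 0.2],
  [0, 0, -1.78, 29.9, 41.4, 0, 0.2],
  [0, 0, -1.78, 29.9, 41.4, 0, 0.2],
  [0, 0, -1.78, 29.9, 41.4, 0, 0.2],
  [0, 0, -1.78, 29.9, 41.4, 0, 0.2],
  [0, 0, -1.78, 29.9, 41.4, 0, 0.2],
  [0, 0, -1.78, 29.9, 41.4, 0, 0.2],
  [0, 0, 0, 0, 0, 0, 0.2],
])

```text
clock: 1.72
eef_pos: [505.1, -31.3, 264.7]
eef_rot: [-3.141, 0.001, -0.102]
wrist_force: [-0.3, -0.8, 0.1]
finger_gap: 75.1
finger_force: 0.0
```

Run:
```python
from h import *
st=manip.read_state();im=manip.camera("wrist");cv2.imwrite("pics/w1.png",im[:,:,::-1])
import json;json.dump({k:list(st[k]) for k in('eef_pos','eef_rot')},open("w1.json","w"))
print(st['eef_pos'],np.degrees(st['eef_rot']),st['finger_gap'],st['clock'])
print(proj("wrist",[[504,-33,190],[606,1.5,105]],st))
```

```text
[505.13386166 -31.32650892 264.66153763] [-1.79983553e+02  7.83906039e-02 -5.83489250e+00] 75.09168230147591 1.725
[[322.70289944 253.07934553]
 [273.03231857 122.01751615]]
```

View pics/w1.png

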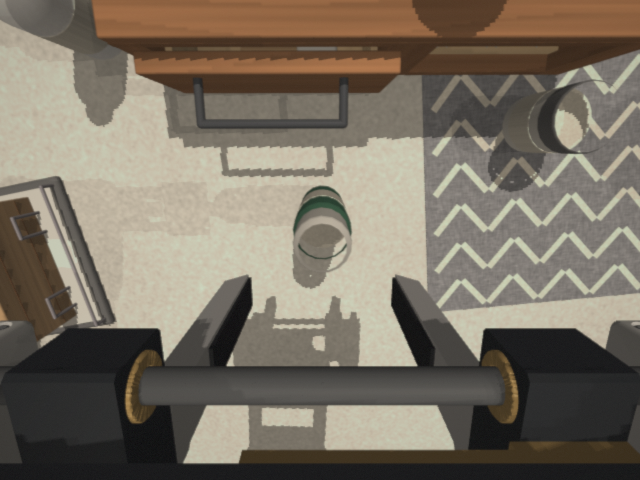

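Wrist view: the can's cap is centred about (324,244), the handle bar runs (198,123)–(346,124), and the drawer sits nearly shut.

Run:
```python
from h import *
import json;st={k:np.array(v) for k,v in json.load(open("w1.json")).items()}
print(cast("wrist",[(324,244)],185,st), cast("wrist",[(322,188)],30,st))
a=cast("wrist",[(198,123.5),(347,124)],105,st);d=a[0]-a[1];print(a,a.mean(0),np.degrees(np.arctan2(d[1],d[0])))
a=cast("wrist",[(136,74),(400,70)],123,st);print(a,a.mean(0),a[0]-a[1])
```

```text
[[509.50954881 -34.5551417  185.        ]] [[534.25611138 -35.75070673  30.        ]]
[[611.6276482   69.15385196 105.        ]
 [597.52149124 -64.80049421 105.        ]] [604.57456972   2.17667888 105.        ] 83.98858295759683
[[ 653.55144012  107.00837826  123.        ]
 [ 634.38276503 -110.50706871  123.        ]] [643.96710257  -1.74934522 123.        ] [ 19.16867509 217.51544697   0.        ]
```

Request:
servo_tool([
  [0, 0, 0, 2.5, -2.5, -10, 0.2],
  [0, 0, 0, 0, 0, -25, 0.2],
  [0, 0, 0, 0, 0, -25, 0.2],
  [0, 0, 0, 0, 0, -25, 0.2],
  [0, 0, 0, 0, 0, -25, 0.2],
  [0, 0, 0, 0, 0, -25, 0.2],
  [0, 0, 0, 0, 0, -20, 0.2],
  [0, 0, 0, 0, 0, 0, 0.7],
  [0, 0, 0, 0, 0, 0, 0.7],
  [0, 0, 0, 0, 0, 0, 0.7],
  [0, 0, 0, 0, 0, 0, 0.7],
  [0, 0, 0, 0, 0, 0, 0.7],
], grip_force=20)

```text
clock: 3.28
eef_pos: [507.3, -36.2, 111.2]
eef_rot: [3.141, -0.002, -0.105]
wrist_force: [-0.3, -0.5, 5.8]
finger_gap: 52.1
finger_force: 19.9
```

Request:
servo_tool([
  [0, 0, 0, 0, 0, 10, 0.7],
  [0, 0, 0, 0, 0, 20, 0.7],
  [0, 0, 0, -3, -15, 0, 0.7],
  [0, 0, 0, -5, -30, 0, 0.7],
  [0, 0, 0, -6, -35, 0, 0.7],
  [0, 0, 0, -6, -35, 0, 0.7],
  [0, 0, 0, -5, -30, 0, 0.7],
  [0, 0, 0, -2, -15, 0, 0.7],
  [0, 0, 0, 0, 0, 0, 0.7],
  [0, 0, 0, 0, 0, -15, 0.7],
  [0, 0, 0, 0, 0, -10, 0.7],
  [0, 0, 0, 0, 0, -3, 0.7],
  [0, 0, 0, 0, 0, -2, 0.7],
  [0, 0, 0, 0, 0, 0, 0.7],
])

```text
clock: 5.03
eef_pos: [480.5, -195.7, 111.3]
eef_rot: [-3.141, -0.002, -0.105]
wrist_force: [-0.6, 3.7, 4.7]
finger_gap: 52.3
finger_force: 20.0
```

Request:
servo_tool([
  [0, 0, 0, 0, 0, 0, 0.25],
  [0, 0, 0, 0, 0, 0, 0.25],
  [0, 0, 0, 0, 0, 0, 0.25],
  [0, 0, 0, 0, 0, 20, 0.25],
  [0, 0, 0, 0, 0, 35, 0.25],
  [0, 0, 0, 0, 0, 35, 0.25],
  [0, 0, 0, 0, 0, 30, 0.25],
  [0, 0, 0, 0, 0, 20, 0.25],
  [0, 0, 0, 10, 20, 0, 1],
  [0, 0, 0, 27, 35, 0, 1],
  [0, 0, 0, 27, 35, 0, 1],
  [0, 0, 0, 27, 35, 0, 1],
  [0, 0, 0, 27, 35, 0, 1],
  [0, 0, 0, 20, 26, 0, 1],
  [0, 0, 0, 6, 10, 0, 1],
  [0, 0, 0, 0, 0, 0, 1],
  [0, 0, 0, 0, 0, 0, 1],
])

```text
clock: 7.15
eef_pos: [623.4, -1.1, 250.6]
eef_rot: [3.141, -0.0, -0.106]
wrist_force: [0.7, 0.9, -0.2]
finger_gap: 0.4
finger_force: 0.0
```

Run:
```python
from h import *
a=manip.camera("wrist");st=manip.read_state();print(st['eef_pos'],st['finger_gap'],st['clock'])
b=manip.camera("top")
b=cv2.resize(b[100:340,120:440],(640,480))
cv2.imwrite("pics/m1.png",np.hstack([cv2.resize(a,(400,300)),cv2.resize(b,(400,300))])[:,:,::-1])
```

```text
[623.43089354  -1.13152541 250.73113192] 0.2594495715387416 7.2
```

View pics/m1.png

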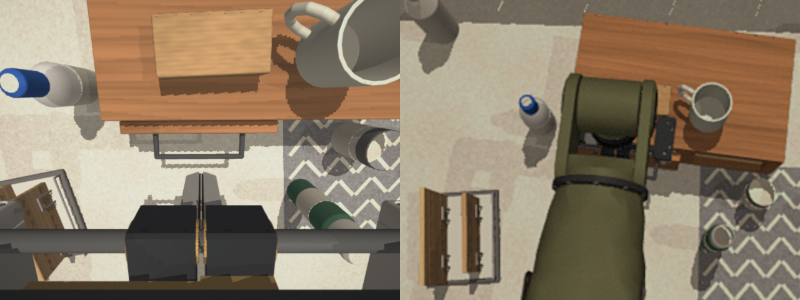

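The can stands upright right of the drawer, and the handle bar is clear below the fingers. Going down behind the bar.

Request:
servo_tool([
  [0, 0, 0, 1, 1, -20, 1],
  [0, 0, 0, 0, 0, -30, 1],
  [0, 0, 0, 0, 0, -30, 1],
  [0, 0, 0, 0, 0, -25, 1],
  [0, 0, 0, 0, 0, -15, 1],
  [0, 0, 0, 0, 0, -13, 1],
  [0, 0, 0, 0, 0, -13, 1],
  [0, 0, 0, 0, 0, -12, 1],
  [0, 0, 0, 0, 0, 0, 1],
])

```text
clock: 8.38
eef_pos: [624.5, 1.0, 91.6]
eef_rot: [3.142, 0.001, -0.105]
wrist_force: [0.1, -0.7, 0.1]
finger_gap: 0.1
finger_force: 0.0
```

Request:
servo_tool([
  [0, 0, 0, -6, 0.6, 0, 1],
  [0, 0, 0, -5, 0.5, 0, 1],
  [0, 0, 0, -10, 1.05, 0, 1],
  [0, 0, 0, -14.9, 1.57, 0, 1],
  [0, 0, 0, -14.9, 1.57, 0, 1],
  [0, 0, 0, -14.9, 1.57, 0, 1],
  [0, 0, 0, -14.9, 1.57, 0, 1],
  [0, 0, 0, -14.9, 1.57, 0, 1],
  [0, 0, 0, -14.9, 1.57, 0, 1],
  [0, 0, 0, -14.9, 1.57, 0, 1],
  [0, 0, 0, -14.9, 1.57, 0, 1],
  [0, 0, 0, -14.9, 1.57, 0, 1],
  [0, 0, 0, -14.9, 1.57, 0, 1],
  [0, 0, 0, -11, 1.15, 0, 1],
  [0, 0, 0, -6, 0.6, 0, 1],
  [0, 0, 0, 0, 0, 0, 1],
])

```text
clock: 10.38
eef_pos: [437.5, 20.6, 92.5]
eef_rot: [-3.141, 0.0, -0.105]
wrist_force: [-0.5, 0.6, 0.4]
finger_gap: 0.5
finger_force: 0.0
```

Request:
servo_tool([
  [0, 0, 0, 6, -0.6, 0, 1],
  [0, 0, 0, 0, 0, 20, 1],
  [0, 0, 0, 0, 0, 40, 0.5],
  [0, 0, 0, 0, 0, 40, 0.5],
  [0, 0, 0, 0, 0, 40, 0.5],
  [0, 0, 2, 3, 30, 27, 0.5],
  [0, 0, 2, 6, 45, 0, 0.5],
  [0, 0, 2, 6, 50, 0, 0.5],
  [0, 0, 2, 7, 50, 0, 0.5],
  [0, 0, 2, 6, 50, 0, 0.5],
  [0, 0, 1.3, 6, 40, 0, 0.5],
  [0, 0, 0, 2, 23, 0, 0.5],
  [0, 0, 0, 0, 8, 0, 0.5],
  [0, 0, 0, 0, 0, 0, 0.5],
])

```text
clock: 12.12
eef_pos: [479.9, 315.8, 259.2]
eef_rot: [3.141, 0.0, 0.092]
wrist_force: [-0.2, -0.3, -0.5]
finger_gap: 47.3
finger_force: 0.0
```

Run:
```python
from h import *
import json
st=manip.read_state();a=manip.camera("wrist");print(st['eef_pos'],np.degrees(st['eef_rot']),st['finger_gap'],st['clock'])
json.dump({k:list(st[k]) for k in('eef_pos','eef_rot')},open("w2.json","w"))
b=manip.camera("top");cv2.imwrite("pics/top2.png",b[:,:,::-1]);cv2.imwrite("pics/w2.png",a[:,:,::-1])
b=cv2.resize(b[160:320,220:440],(550,400))
cv2.imwrite("pics/m2.png",np.vstack([np.hstack([a[:200,0:400],np.zeros((200,150,3),np.uint8)]),b])[:,:,::-1])
```

```text
[479.94132249 315.77494771 259.16771134] [1.79986004e+02 2.42506350e-02 5.29256995e+00] 47.34883953325792 12.125
```

View pics/w2.png

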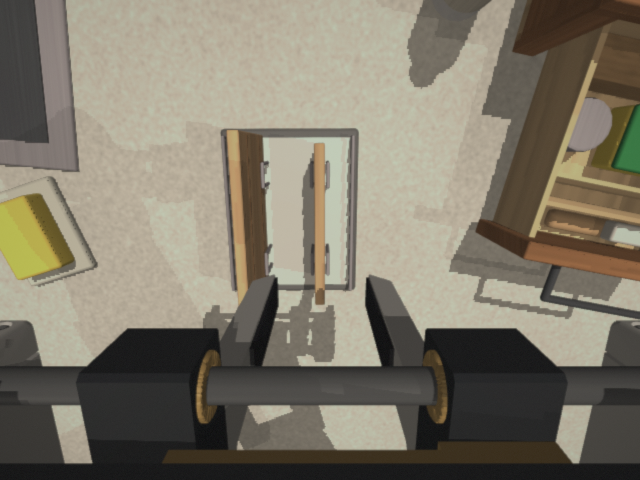

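View pics/m2.png

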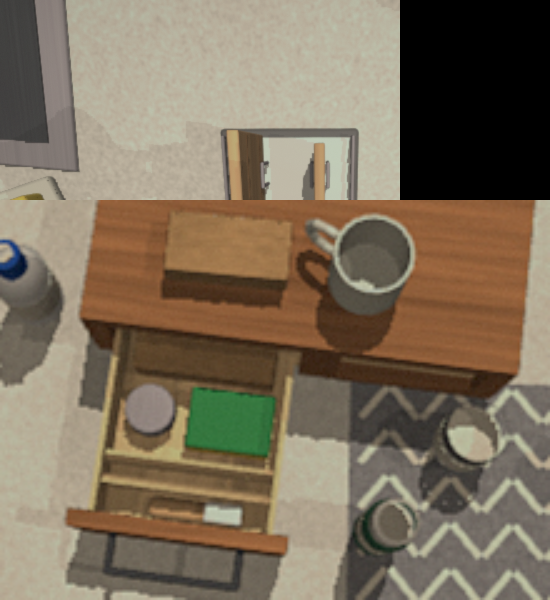

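Wrist view: the small board's top edge runs (320,144)–(320,292) between the hoops and is parallel to the tool. The top view shows the drawer open, the bar at mosaic (110,576)–(236,586), and the partitions behind the brush.

Run:
```python
from h import *
import json;st={k:np.array(v) for k,v in json.load(open("w2.json")).items()}
im=cv2.imread("pics/w2.png")
for r in (155,220,280):  # warm wood columns near 320
    row=im[r,295:345].astype(int); m=np.where((row[:,2]-row[:,0]>50)&(row[:,2]>120))[0]; print(r,m.min()+295,m.max()+295)
c=cv2.cvtColor(im,cv2.COLOR_BGR2HSV)
P=cast("wrist",[(319.8,144),(320.3,290)],102,st);print(P.round(1))
f=lambda *p:(np.array(p)-[0,200])/2.5+[220,160]-.3
B=cast("top",f((110,576),(238,587)),105);print("bar",B.round(1),B.mean(0).round(1))
D=cast("top",f((67,513),(286,543)),123);print("front top inner?",D.round(1))
b=B.mean(0)[:2]; xc=np.array([np.cos(np.radians(6)),-np.sin(np.radians(6))]);yc=np.array([xc[1]*-1,xc[0]])
s=b+106*xc;print("slot pred",s)
for w in(-12.5,-8,8,12.5):
    q=np.array([[*(s+w*xc+k*yc),77] for k in(-88,88)]); print(w,((proj("top",q)-[220,160]+.3)*2.5+[0,200]).round(0).tolist())
t2=cv2.imread("pics/top2.png");cr=cv2.resize(t2[235:325,250:345],(760,720),interpolation=cv2.INTER_CUBIC)[:600];cv2.imwrite("pics/c3.png",cr)
```

```text
155 314 323
220 315 324
280 315 323
[[557.4 323.5 102. ]
 [415.4 310.  102. ]]
bar [[422.8  81.2 105. ]
 [415.9 -45.9 105. ]] [419.4  17.6 105. ]
front top inner? [[482.5 124.3 123. ]
 [459.9 -91.8 123. ]]
slot pred [524.7961698    6.53807592]
-12.5 [[274.0, 502.0], [105.0, 479.0]]
-8 [[275.0, 498.0], [106.0, 475.0]]
8 [[277.0, 482.0], [108.0, 459.0]]
12.5 [[278.0, 478.0], [109.0, 455.0]]
```

View pics/c3.png

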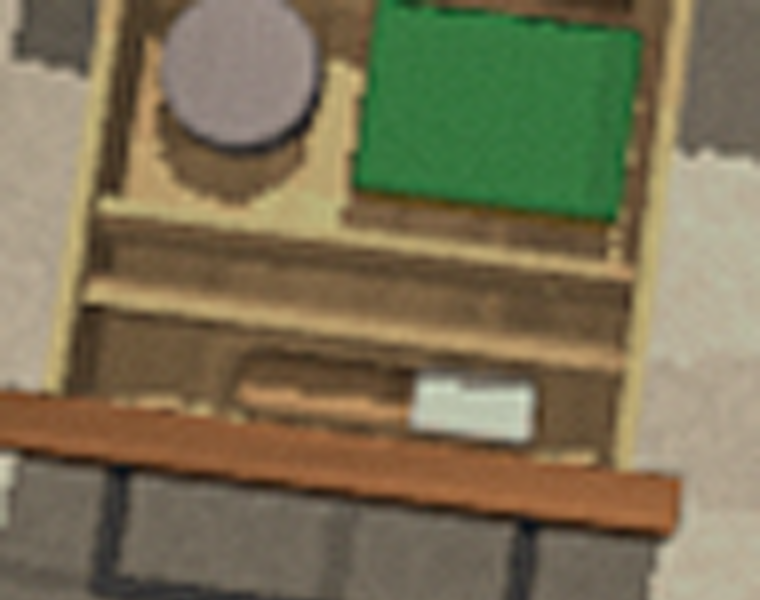

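Run:
```python
from h import *
f=lambda *p:np.array(p)/8+[250,235]-.44
F=cast("top",f((85,290),(628,360)),77);R=cast("top",f((100,206),(632,271)),77)
print(F.round(1),R.round(1));M=(F+R)/2;print("mid",M.round(1),M.mean(0).round(1))
d=M[0]-M[1];print("dir",np.degrees(np.arctan2(d[1],d[0])))
x=np.array([np.cos(np.radians(6)),-np.sin(np.radians(6))]);print("F/R off",((F-M.mean(0))[:,:2]@x).round(1),((R-M.mean(0))[:,:2]@x).round(1))
S=cast("top",f((85,270),(640,270)),72);print(S.round(1))
T=cast("top",f((0,450),(668,533)),123);print("front outer top",T.round(1))
```

```text
[[522.5  99.2  77. ]
 [505.5 -76.1  77. ]] [[549.9  95.9  77. ]
 [534.2 -76.6  77. ]]
mid [[536.2  97.5  77. ]
 [519.8 -76.4  77. ]] [528.   10.6  77. ]
dir 84.619215366181
F/R off [-14.7 -13.4] [12.8 15.2]
[[529.5 100.3  72. ]
 [535.1 -79.2  72. ]]
front outer top [[468.3 116.  123. ]
 [449.4 -89.5 123. ]]
```

Request:
servo_tool([
  [0, 0, 0, -2, 0.3, -20, 0.5],
  [0, 0, 0, 0, 0, -35, 0.5],
  [0, 0, 0, 0, 0, -40, 0.5],
  [0, 0, 0, 0, 0, -35, 0.5],
  [0, 0, 0, 0, 0, -25, 0.5],
  [0, 0, 0, 0, 0, -15, 0.5],
  [0, 0, 0, 0, 0, -12, 0.5],
  [0, 0, 0, 0, 0, 0, 1],
  [0, 0, 0, 0, 0, 0, 1],
  [0, 0, 0, 0, 0, 0, 1],
  [0, 0, 0, 0, 0, 0, 1],
  [0, 0, 0, 0, 0, 0, 1],
], grip_force=20)

```text
clock: 13.72
eef_pos: [477.9, 316.3, 77.7]
eef_rot: [-3.141, -0.0, 0.092]
wrist_force: [-1.5, -1.0, 2.5]
finger_gap: 10.0
finger_force: 20.0
```

Request:
servo_tool([
  [0, 0, 0, 0, 0, 10, 1],
  [0, 0, 0, 0, 0, 25, 1],
  [0, 0, 0, 0, 0, 35, 1],
  [0, 0, 0, 0, 0, 35, 1],
  [0, 0, 0, 0, 0, 30, 1],
  [0, 0, 3, 2, -15, 5, 1],
  [0, 0, 6, 4, -25, 0, 1],
  [0, 0, 8, 6, -35, 0, 1],
  [0, 0, 8, 6, -35, 0, 1],
  [0, 0, 8, 6, -35, 0, 1],
  [0, 0, 8, 6, -35, 0, 1],
  [0, 0, 8, 6, -35, 0, 1],
  [0, 0, 8, 6, -35, 0, 1],
  [0, 0, 8, 5, -30, 0, 1],
  [0, 0, 7, 3, -20, 0, 1],
  [0, 0, 4.8, 0, -5.5, 0, 1],
  [0, 0, 2, 0, 0, 0, 1],
  [0, 0, 0, 0, 0, 0, 1],
  [0, 0, 0, 0, 0, 0, 1],
])

```text
clock: 16.1
eef_pos: [527.8, 11.1, 217.6]
eef_rot: [3.142, -0.0, 1.467]
wrist_force: [-0.6, -0.3, -0.0]
finger_gap: 9.9
finger_force: 20.0
```

Run:
```python
from h import *
import json
st=manip.read_state();a=manip.camera("wrist");print(st['eef_pos'],np.degrees(st['eef_rot']),st['finger_gap'],st['clock'],st['wrist_force'])
json.dump({k:list(st[k]) for k in('eef_pos','eef_rot')},open("w3.json","w"))
cv2.imwrite("pics/w3.png",a[:,:,::-1])
print(proj("wrist",[[536.2,97.5,77],[519.8,-76.4,77],[528,10.6,77]],st).round(0))
```

```text
[527.80075933  11.08290887 217.59811789] [ 1.79994779e+02 -1.48736920e-03  8.40458541e+01] 9.925974202179251 16.1 [-0.5640603  -0.28045504 -0.04104707]
[[320. 132.]
 [322. 318.]
 [321. 231.]]
```

View pics/w3.png

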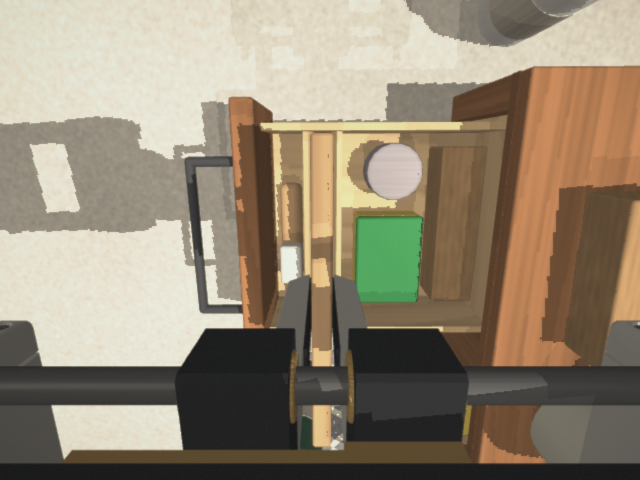

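The wrist view shows the board (columns ~311–333) over the slot, whose partitions are at about columns 306 and 339. The slot centre is slightly right of my estimate, so I'll measure it.

Run:
```python
from h import *
import json;st={k:np.array(v) for k,v in json.load(open("w3.json")).items()}
im=cv2.imread("pics/w3.png")
for r in(140,150,190,230,250): print(r,im[r,298:348:1,1].tolist())
```

```text
140 [127, 126, 126, 129, 154, 212, 213, 206, 204, 199, 181, 162, 118, 133, 151, 162, 166, 168, 169, 170, 172, 175, 177, 179, 181, 184, 185, 186, 186, 186, 186, 185, 182, 174, 159, 133, 131, 133, 150, 201, 223, 225, 226, 224, 216, 212, 212, 213, 213, 212]
150 [125, 125, 127, 128, 147, 197, 216, 217, 217, 213, 189, 170, 128, 134, 149, 162, 165, 167, 170, 171, 172, 175, 178, 179, 181, 184, 186, 186, 186, 186, 185, 185, 183, 174, 158, 129, 130, 133, 163, 223, 227, 227, 227, 225, 216, 213, 213, 212, 213, 213]
190 [92, 86, 81, 86, 122, 170, 211, 215, 215, 214, 202, 172, 136, 134, 148, 163, 169, 170, 171, 173, 173, 175, 176, 179, 182, 184, 187, 187, 186, 186, 179, 185, 181, 172, 157, 125, 129, 139, 176, 223, 226, 226, 225, 225, 224, 223, 224, 224, 224, 224]
230 [97, 93, 88, 83, 98, 150, 184, 210, 212, 213, 207, 181, 153, 137, 158, 176, 187, 187, 186, 188, 188, 190, 194, 196, 198, 201, 202, 202, 202, 203, 204, 202, 194, 178, 155, 128, 127, 142, 188, 220, 222, 222, 216, 172, 147, 145, 145, 145, 144, 145]
250 [156, 142, 123, 101, 90, 112, 161, 206, 210, 209, 206, 189, 162, 109, 104, 102, 103, 103, 102, 102, 102, 102, 103, 103, 104, 105, 106, 106, 107, 107, 107, 105, 97, 89, 91, 122, 128, 141, 187, 219, 222, 221, 212, 157, 132, 130, 130, 129, 129, 130]
```

Request:
servo_tool([
  [0, 0, 0, 0.7, -0.3, -15, 1],
  [0, 0, 0, 0, 0, -30, 1],
  [0, 0, 0, 0, 0, -20, 1],
  [0, 0, 0, 0, 0, -10, 1],
  [0, 0, 0, 0, 0, -8, 1],
  [0, 0, 0, 0, 0, -8, 1],
  [0, 0, 0, 0, 0, -8, 1],
])

```text
clock: 17.02
eef_pos: [528.7, 10.4, 118.2]
eef_rot: [3.141, -0.0, 1.467]
wrist_force: [0.4, -1.3, -1.2]
finger_gap: 10.0
finger_force: 20.0
```

Request:
servo_tool([
  [0, 0, 0, 0, 0, -8, 1],
  [0, 0, 0, 0, 0, -8, 1],
  [0, 0, 0, 0, 0, -6, 1],
  [0, 0, 0, 0, 0, -4, 1],
  [0, 0, 0, 0, 0, -2.5, 1],
  [0, 0, 0, 0, 0, 0, 1],
])

```text
clock: 17.77
eef_pos: [528.5, 10.4, 89.9]
eef_rot: [-3.142, 0.0, 1.468]
wrist_force: [-0.4, -0.2, -1.1]
finger_gap: 9.7
finger_force: 20.0
```

Request:
servo_tool([
  [0, 0, 0, 0, 0, 0, 0.65],
  [0, 0, 0, 0, 0, 0, 0.65],
  [0, 0, 0, 0, 0, 0, 0.65],
  [0, 0, 0, 0, 0, 15, 0.65],
  [0, 0, 0, 0, 0, 25, 0.65],
  [0, 0, 0, 0, 0, 40, 0.65],
  [0, 0, 0, 0, 0, 40, 0.65],
  [0, 0, -5, -10, 1, 20, 1],
  [0, 0, -9, -20, 2, 0, 1],
  [0, 0, -9, -20, 2, 0, 1],
  [0, 0, -9, -20, 2, 0, 1],
  [0, 0, -9, -20, 2, 0, 1],
  [0, 0, -9, -20, 2, 0, 1],
  [0, 0, -9, -20, 2, 0, 1],
  [0, 0, -9, -13, 2, 0, 1],
  [0, 0, -9, 0, 0, 0, 1],
  [0, 0, -8, 0, 0, 0, 1],
  [0, 0, -5, 0, 0, 0, 1],
  [0, 0, 0, 0, 0, 0, 1],
])

```text
clock: 20.15
eef_pos: [385.6, 25.4, 230.8]
eef_rot: [-3.141, -0.001, -0.103]
wrist_force: [-0.6, -0.2, -0.2]
finger_gap: 0.5
finger_force: 0.0
```

Run:
```python
from h import *
st=manip.read_state();a=manip.camera("wrist");print(st['eef_pos'],np.degrees(st['eef_rot']),st['finger_gap'],st['clock'],st['wrist_force'])
b=manip.camera("scene");b=cv2.resize(b[150:390,180:480],(500,400))
cv2.imwrite("pics/m4.png",np.hstack([cv2.resize(a,(300,225)),np.zeros((225,500,3),np.uint8)])[:,:,::-1])
o=np.zeros((600,640,3),np.uint8);o[:250]=a[:250];o[250:]=np.hstack([b[:350],np.zeros((350,140,3),np.uint8)]);cv2.imwrite("pics/m4.png",o[:,:,::-1])
```

```text
[385.56457998  25.43420514 230.81779876] [-1.79994184e+02 -6.67789817e-02 -5.87853439e+00] 0.526109046341743 20.15 [-0.58896213 -0.2428838  -0.20757638]
```

View pics/m4.png

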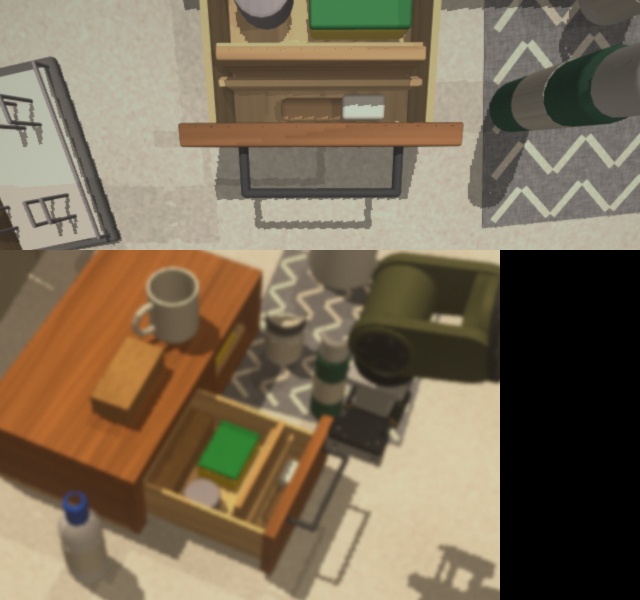

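The board stands level in the slot, with its top face at rows 44–60, and nothing else has moved. Next I push the drawer shut from in front of the bar.

Request:
servo_tool([
  [0, 0, 0, 0, 0, -20, 1],
  [0, 0, 0, 0, 0, -40, 1],
  [0, 0, 0, 0, 0, -40, 1],
  [0, 0, 0, 0, 0, -28, 1],
  [0, 0, 0, 0, 0, -8, 1],
  [0, 0, 0, 10, -1, 0, 1],
  [0, 0, 0, 8, -0.8, 0, 1],
  [0, 0, 0, 6, -0.6, 0, 1],
  [0, 0, 0, 8, -0.8, 0, 1],
  [0, 0, 0, 14, -1.5, 0, 1],
  [0, 0, 0, 15, -1.6, 0, 1],
  [0, 0, 0, 15, -1.6, 0, 1],
  [0, 0, 0, 15, -1.6, 0, 1],
  [0, 0, 0, 15, -1.6, 0, 1],
  [0, 0, 0, 15, -1.6, 0, 1],
  [0, 0, 0, 15, -1.6, 0, 1],
  [0, 0, 0, 15, -1.6, 0, 1],
  [0, 0, 0, 15, -1.6, 0, 1],
  [0, 0, 0, 10, -1, 0, 1],
  [0, 0, 0, 0, 0, 0, 1],
])

```text
clock: 22.75
eef_pos: [562.1, 6.7, 93.7]
eef_rot: [3.141, -0.0, -0.103]
wrist_force: [-0.4, -0.1, 0.1]
finger_gap: 0.9
finger_force: 0.0
```

Request:
servo_tool([
  [0, 0, 0, 5, -0.5, 0, 1],
  [0, 0, 0, 4, -0.4, 0, 1],
  [0, 0, 0, 3, -0.3, 0, 1],
  [0, 0, 0, 0, 0, 0, 1],
])

```text
clock: 23.25
eef_pos: [573.8, 5.7, 94.0]
eef_rot: [-3.142, -0.0, -0.103]
wrist_force: [-0.4, 0.9, 0.3]
finger_gap: 0.1
finger_force: 0.0
```

Request:
servo_tool([
  [0, 0, 0, 5, -0.5, 0, 1],
  [0, 0, 0, 5, -0.5, 0, 1],
  [0, 0, 0, 4, -0.4, 0, 1],
  [0, 0, 0, 3, -0.3, 0, 1],
  [0, 0, 0, 2, -0.2, 0, 1],
])

```text
clock: 23.88
eef_pos: [592.8, 3.8, 94.0]
eef_rot: [-3.142, -0.0, -0.103]
wrist_force: [-1.6, -0.2, 0.8]
finger_gap: 0.7
finger_force: 0.8
```

Request:
servo_tool([
  [0, 0, 0, 2, -0.2, 0, 1],
  [0, 0, 0, 2, -0.2, 0, 1],
  [0, 0, 0, 2, -0.2, 0, 1],
  [0, 0, 0, 1, -0.1, 0, 1],
])

```text
clock: 24.38
eef_pos: [595.0, 3.6, 93.9]
eef_rot: [3.141, 0.013, -0.103]
wrist_force: [-46.5, 1.6, 27.4]
finger_gap: 0.4
finger_force: 23.3
```

Request:
servo_tool([
  [0, 0, 0, -8, 0.8, 0, 1],
  [0, 0, 0, -20, 2, 0, 1],
  [0, 0, 0, -30, 3, 0, 1],
  [0, 0, 0, -30, 3, 10, 1],
  [0, 0, 0, -20, 2, 40, 1],
  [0, 0, 0, -20, 2, 50, 1],
  [0, 0, 0, 0, 0, 40, 1],
  [0, 0, 0, 0, 0, 0, 1],
])

```text
clock: 25.38
eef_pos: [472.7, 15.9, 236.9]
eef_rot: [-3.141, -0.006, -0.103]
wrist_force: [-1.2, 0.5, -0.3]
finger_gap: 0.3
finger_force: 0.0
```

Run:
```python
from h import *
st=manip.read_state();a=manip.camera("wrist");print(st['eef_pos'],st['clock'],st['wrist_force'])
b=manip.camera("scene");b=cv2.resize(b[150:390,180:480],(437,350))
import json;json.dump({k:list(st[k]) for k in('eef_pos','eef_rot')},open("w5.json","w"))
o=np.zeros((600,640,3),np.uint8);o[:250]=a[:250];o[250:,:437]=b;cv2.imwrite("pics/m5.png",o[:,:,::-1])
```

```text
[472.6666408   15.86988862 236.88251355] 25.375 [-1.20133805  0.46753275 -0.32804703]
```

View pics/m5.png

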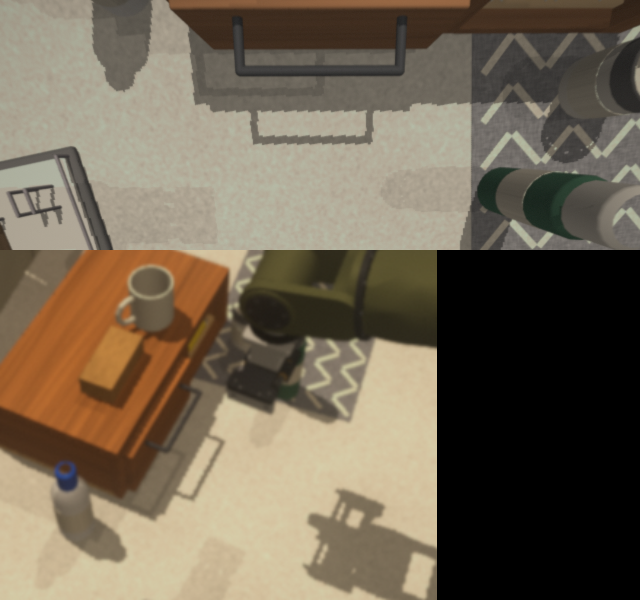

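Run:
```python
from h import *
import json;st={k:np.array(v) for k,v in json.load(open("w5.json")).items()}
a=cast("wrist",[(240,71),(403,70)],105,st);print(a,a.mean(0))
print(manip.sign_off())
```

```text
[[613.86069885  66.24020658 105.        ]
 [601.10089483 -64.06164801 105.        ]] [607.48079684   1.08927929 105.        ]
the job is handed in; nothing more can be done
None
```

I handed the job in at about 25 s: the can stands upright on the counter to the right of the drawer, the board is in its slot, and the drawer is pushed shut against its stop. That last push read 46 N at the wrist; it was made with the fingertips, and I don't know if the 40 N limit on arm and gripper-body contact counts it.

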